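Make up two hardware kits at the bench

TASK

Make up two kits from the loose parts on the bench. The tray with three pockets gets the longest spacer tube in its middle pocket, with the flanged bush and the hexagonal nut in the two end pockets; the tray with two pockets gets the shortest spacer tube and the square block, one part to a pocket, either way round. Stand every part upright and flat on its pocket floor, and leave the middle-length spacer tube standing where it is.

Things in the scene. Friction and masses are not known exactly. Their poses are not given: they have to be found in the camera images.
- tray3: shallow grey plastic tray, fastened to the bench, with three equal square pockets in a row, 184 x 64 mm outside, 14 mm high; floor 4 mm thick, walls and dividers 4 mm thick, pockets 56 x 56 mm inside and 10 mm deep. Origin: centre of its underside; its y axis runs along the row, x across it, z up; pocket centres at y = -60, 0 and +60 mm, x = 0.
- tray2: shallow grey plastic tray, fastened to the bench, with two equal square pockets in a row, 124 x 64 mm outside, 14 mm high; floor 4 mm thick, walls and dividers 4 mm thick, pockets 56 x 56 mm inside and 10 mm deep. Origin: centre of its underside; its y axis runs along the row, x across it, z up; pocket centres at y = -30 and +30 mm, x = 0.
- long_spacer: the longest of three plain aluminium tubes (spacers), standing upright: outside diameter 30 mm, bore 18 mm, 80 mm tall. Origin: centre of its underside; z along the tube, up.
- mid_spacer: the middle-length one of three plain aluminium tubes (spacers), standing upright: outside diameter 30 mm, bore 18 mm, 58 mm tall. Origin: centre of its underside; z along the tube, up. It belongs to neither kit and stays where it is.
- short_spacer: the shortest of three plain aluminium tubes (spacers), standing upright: outside diameter 30 mm, bore 18 mm, 36 mm tall. Origin: centre of its underside; z along the tube, up.
- bush: steel flanged bush standing on its flange: flange 40 mm diameter and 8 mm thick at the bottom, barrel 28 mm diameter above it, 38 mm tall in all, bore 18 mm. Origin: centre of the underside; z up.
- hex_nut: tall steel hexagonal nut standing upright: 34 mm across flats, 39 mm across corners, 36 mm tall, dark round bore of 20 mm on top. Origin: centre of the underside; z up; the x axis is square to one pair of flats (the other pairs at 60 and 120 degrees from it).
- block: square aluminium block standing upright: 32 x 32 mm, 36 mm tall, with a 14 mm hole down its middle. Origin: centre of the underside; x and y square to its side faces, z up.
Mind the look-alikes: they are no part of the job. Leave any black or brown look-alike of the long_spacer alone.

How it is judged:
At the end, for the whole second after the job is handed in: Each part within 20 mm of its tray's long centre line, within 3 mm of the pocket floor, upright within 0.1 rad, at rest (20 mm/s), in the right tray, one to a pocket, longest spacer within 20 mm of the middle; middle-length spacer upright within 0.1 rad and within 20 mm of its start (x of long_spacer in the frame of tray3 between -0.02 and 0.02 m and y of long_spacer in the frame of tray3 between -0.02 and 0.02 m and z of long_spacer in the frame of tray3 between 0.001 and 0.007 m and angle between each of long_spacer, bush, hex_nut, short_spacer, block, mid_spacer's own z axis and vertical below 0.1 rad and linear speed of each of long_spacer, bush, hex_nut, short_spacer, block below 0.02 m/s and x of bush in the frame of tray3 between -0.02 and 0.02 m and y of bush in the frame of tray3 between -0.08 and 0.08 m and z of bush in the frame of tray3 between 0.001 and 0.007 m and x of hex_nut in the frame of tray3 between -0.02 and 0.02 m and y of hex_nut in the frame of tray3 between -0.08 and 0.08 m and z of hex_nut in the frame of tray3 between 0.001 and 0.007 m and x of short_spacer in the frame of tray2 between -0.02 and 0.02 m and y of short_spacer in the frame of tray2 between -0.05 and 0.05 m and z of short_spacer in the frame of tray2 between 0.001 and 0.007 m and x of block in the frame of tray2 between -0.02 and 0.02 m and y of block in the frame of tray2 between -0.05 and 0.05 m and z of block in the frame of tray2 between 0.001 and 0.007 m and ((y of bush in the frame of tray3 above 0.04 m and y of hex_nut in the frame of tray3 below -0.04 m) or (y of hex_nut in the frame of tray3 above 0.04 m and y of bush in the frame of tray3 below -0.04 m)) and ((y of short_spacer in the frame of tray2 above 0.01 m and y of block in the frame of tray2 below -0.01 m) or (y of block in the frame of tray2 above 0.01 m and y of short_spacer in the frame of tray2 below -0.01 m)) and distance of mid_spacer from where it was at the start of the episode below 0.02 m); the robot touches nothing.
It fails at once if the middle-length spacer is moved by more than 25 mm (distance of mid_spacer from where it was at the start of the episode above 0.025 m).
It also fails if it takes over 128 s, if anything falls off the work surface, if the arm or the gripper's body presses on something with over 40 N, if the wrist force passes 120 N, or if a joint passes its speed limit or range.

ROBOT

A 7-joint arm with a two-finger parallel gripper is mounted at the origin on the work surface. World frame = base frame: x ahead of the robot, y to its left, z up, the work surface at z = 0. Lengths are in m, angles in rad, forces in N, time in s.
With the tool pointing down it reaches from about 0.425 to 0.825 m from the base axis. Payload 3.6 kg.
Tool frame: the origin (TCP) lies at the very end of the fingers, on their centre line; the grasp point (between the pads) lies 19 mm behind it; x points along the fingers, z is the direction in which the jaws open and shut, and the axes are right-handed (so a half turn about x gives the same grasp; the last joint's range is limited). The gripper opens to 93 mm and grips with 3 to 60 N. Pads are 15 mm wide; open, the fingers measure 128 mm over their backs; the gripper's body (75 mm by 188 mm) begins 65 mm behind the grasp point.
Start: joints at [-1.246, 0.615, -0.013, 1.423, 0.008, 1.103, -0.04], TCP at [0.224, 0.61, 0.219] pointing down, gripper open.
Joint ranges: [-3.12, 3.12], [-0.3, 2.06], [-1.34, 1.32], [0.26, 2.42], [-1.36, 4.5], [0.01, 1.98], [-2.84, 2.84]. Speed limits (rad/s): [2.79, 2.79, 3.14, 3.14, 3.14, 3.14, 3.14].

INTERFACE

Orientations are given as a unit quaternion [x, y, z, w].
In Python, from station import monitor, camera, order gives the robot as it stands.
- The arm moves only by the tool carry_out, never from a script. Its argument "plan" is one flat list of numbers, 5 for each row, row after row: the shift along the world's x, y, z in m, then the turn about the world's z in rad, then the opening, from 0 (shut) to 1 (fully open). In form: [x, y, z, roll, hand, x, y, z, roll, hand, ...]. A call has 1 to 20 rows; each row shifts and turns the commanded pose from where the row before left it; what a row does not reach is not made up. A row lasts 1/10 s, in which the tool goes at most 50 mm and 8.59 degrees, less where a joint would pass 70% of its speed; a pose out of reach is approached as far as the arm can. A call is refused whole if a number of a shift passes 0.05 or a number of a turn 0.15, either way. A call with a gripper value outside its range is refused whole. The fingers move at their own pace and stop on an object; "grip_force" is the grip in N (left out, the last holds). Time passes only in rows, so rows that do not move let the fingers close. It gives the time, the measured TCP pose, the force and the opening at its end, in the units of the state.
- monitor.get_obs(): the state, without advancing time (a new reading comes with each control period).
- camera(name): name is "side" or "top" or "wrist"; returns a dict with "frame" (384x512x3 uint8, blue, green, red), "vertical_fov" (degrees; the focal length in pixels is half the picture's height over the tangent of half this angle, whatever the lens; pixels are square), "cx", "cy" (the principal point, pixels), "rvec" (rotation vector, rad) and "tvec" (3), from world to camera coordinates, as OpenCV has them. Camera axes: x right, y down, z forward; pixel columns grow to the right and rows downward; lengths in m; the calibration is good to about 2 mm. A picture is of the moment at which its call begins. There is no depth.
- order.hand_in(): hands the job in, once; it reports no verdict.
The state is a dict: "time_s": time; "joints": joint angles; "qvel": joint speeds; "effort": joint torques, N m; "tool_pos": TCP position; "tool_rot": TCP orientation; "ft_force": force on the tool from outside, world axes, zero at the start; "moment": the same for the moment, N m; "opening": finger opening in m.
Only numpy, scipy, OpenCV 4.12 (cv2) and the standard library are available. Lean on these libraries where they do the work, as an engineer would, in place of code of your own. Each camera call takes 0.05 s, during which the arm holds its last target. There are 200 camera calls.

## Working session

There is one attempt and no reset: what is moved stays moved. The work goes in short steps, Python scripts to look and compute and a tool call to move; the robot and the scene stay as the last step left them, time stands still between calls to the robot, and variables do not carry over. Pictures are saved under pics/ and viewed, about 12 in all and at most 16, crops included, and the job is handed in when it is done.

Besides the shell and the picture viewer there is one more tool, called after "Request:" as a command line: name --argument value ..., lists and objects as JSON in quotes. carry_out: Moves the arm, as the interface text tells. Its arguments: {"type":"object","properties":{"plan":{"type":"array"},"grip_force":{"type":"number"}},"required":["plan"]}

```bash
ls; mkdir -p pics
cat > h.py <<'E'
import numpy as np, cv2, json
from station import monitor, camera, order
def shot(name, tag):
    c=camera(name); cv2.imwrite(f'pics/{tag}.png',c['frame'])
    d={k:(np.array(c[k]).ravel().tolist()) for k in ('vertical_fov','cx','cy','rvec','tvec')}
    json.dump(d,open(f'pics/{tag}.json','w')); return c
def cal(tag):
    d=json.load(open(f'pics/{tag}.json')); f=192/np.tan(np.radians(d['vertical_fov'][0])/2)
    R=cv2.Rodrigues(np.array(d['rvec']))[0]; t=np.array(d['tvec'])
    K=np.array([[f,0,d['cx'][0]],[0,f,d['cy'][0]],[0,0,1]]); return K,R,t
def at_z(tag,uv,z):
    K,R,t=cal(tag); r=R.T@np.linalg.inv(K)@np.array([uv[0],uv[1],1.]); o=-R.T@t
    return o+r*(z-o[2])/r[2]
def tri(obs):
    A=np.zeros((3,3));b=np.zeros(3)
    for tag,uv in obs:
        K,R,t=cal(tag); r=R.T@np.linalg.inv(K)@np.array([uv[0],uv[1],1.]); r/=np.linalg.norm(r); o=-R.T@t
        P=np.eye(3)-np.outer(r,r);A+=P;b+=P@o
    return np.linalg.solve(A,b)
def proj(tag,p):
    K,R,t=cal(tag); q=K@(R@np.array(p)+t); return q[:2]/q[2]
def big(tag,x0,y0,w,h,s,out):
    im=cv2.imread(f'pics/{tag}.png')[y0:y0+h,x0:x0+w]
    cv2.imwrite(f'pics/{out}.png',cv2.resize(im,None,fx=s,fy=s,interpolation=cv2.INTER_CUBIC))
E
python3 - <<'E'
from h import *
for n in('top','side','wrist'):
    c=shot(n,n+'0'); K,R,t=cal(n+'0'); print(n,c['frame'].shape,c['vertical_fov'],K[0,0],-R.T@t,R.round(2).tolist())
print(monitor.get_obs())
a=cv2.imread('pics/top0.png')
cv2.imwrite('pics/topbig.png',cv2.resize(a,(800,600),interpolation=cv2.INTER_CUBIC))
a=cv2.imread('pics/side0.png')
cv2.imwrite('pics/sidebig.png',cv2.resize(a,(800,600),interpolation=cv2.INTER_CUBIC))
E
```

```text
pics
top (384, 512, 3) 47.74931936489997 433.7904844908266 [ 0.37119256 -0.00932389  0.95228549] [[0.01, -1.0, -0.02], [-0.99, -0.01, -0.16], [0.16, 0.02, -0.99]]
side (384, 512, 3) 54.27061633354467 374.63143122423475 [0.33763434 0.6732271  0.6001364 ] [[-0.95, -0.3, 0.01], [-0.2, 0.58, -0.79], [0.23, -0.75, -0.61]]
wrist (384, 512, 3) 66.71734553370034 291.64079991010544 [0.15214826 0.63607207 0.38314372] [[0.34, 0.94, -0.0], [0.9, -0.33, 0.27], [0.26, -0.1, -0.96]]
{'time_s': 0.15, 'joints': array([-1.24552089,  0.61570245, -0.01259791,  1.42451265,  0.00809809,
        1.10337726, -0.04040993]), 'qvel': array([-1.20022191e-03, -1.68638875e-03,  1.90199428e-03, -5.76966297e-03,
        6.49243810e-04, -4.49212905e-04, -9.34119346e-05]), 'effort': array([ 4.35035481e-04, -4.59345102e+01,  2.09285910e-01, -1.65943140e+01,
       -6.11045072e-02,  1.81538629e-02,  1.55953944e-04]), 'tool_pos': array([0.22375761, 0.60964053, 0.21774985]), 'tool_rot': array([-0.40520742,  0.58032892,  0.4044035 ,  0.57920903]), 'ft_force': array([-0.98324045,  0.83345412,  0.17104617]), 'moment': array([ 0.00044946, -0.02748609,  0.02210766]), 'opening': 0.09262174878485523}
```

View pics/topbig.png

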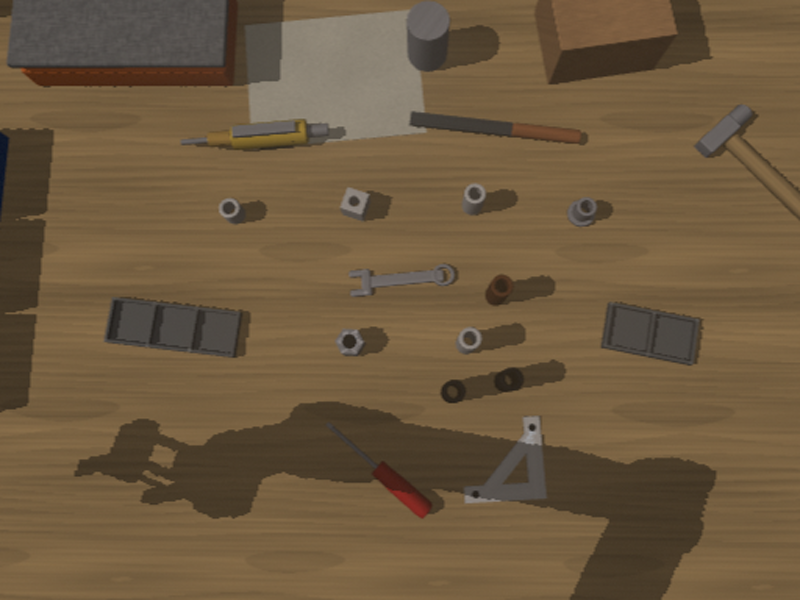

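View pics/sidebig.png

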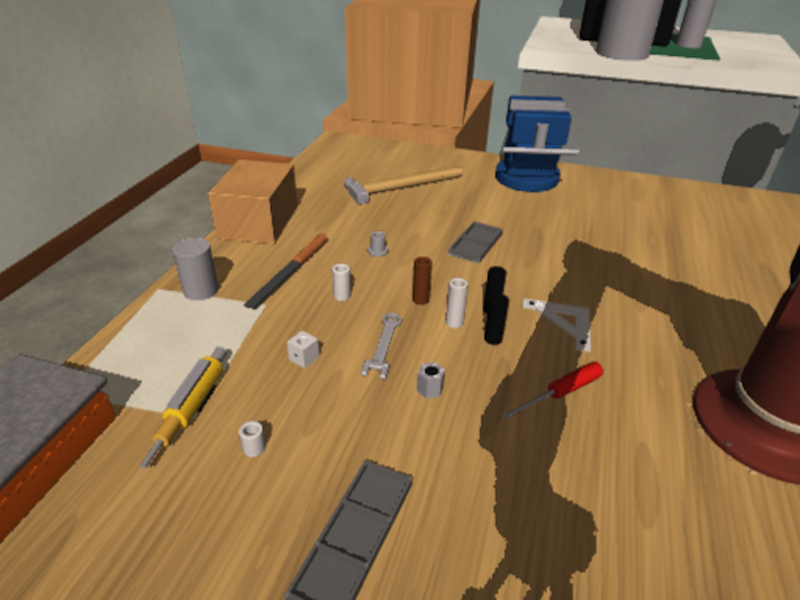

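The top view (800 px scale) shows the short spacer at (230,208), block at (355,202), mid spacer at (474,193), bush at (583,211), long spacer at (469,340) and nut at (349,341). Tray3 is at (174,327) and tray2 at (651,333). The look-alikes are brown at (500,290) and black at (453,391) and (509,379). The side view confirms which tube is which.

Run:
```python
from h import *
big('top0',60,110,200,130,4,'tl'); big('top0',260,110,200,150,4,'tr'); big('side0',140,130,200,150,4,'sr')
```

```text
(no output)
```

View pics/tl.png

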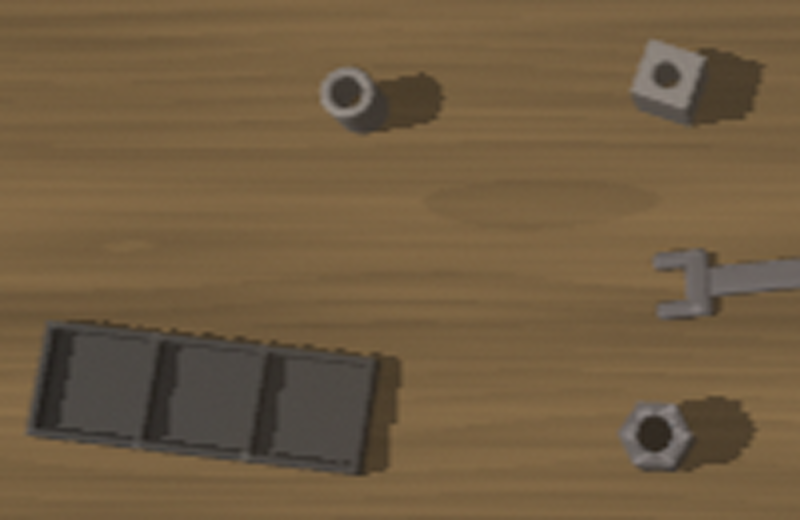

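View pics/tr.png

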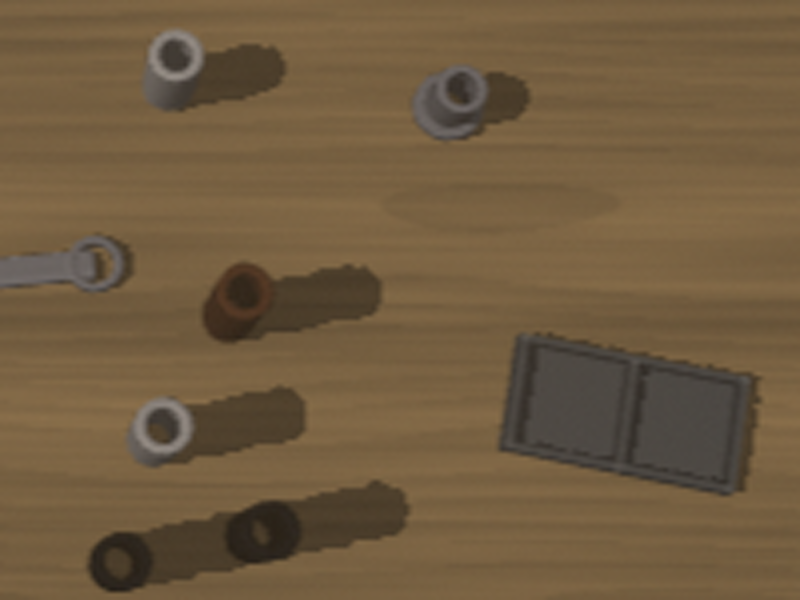

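View pics/sr.png

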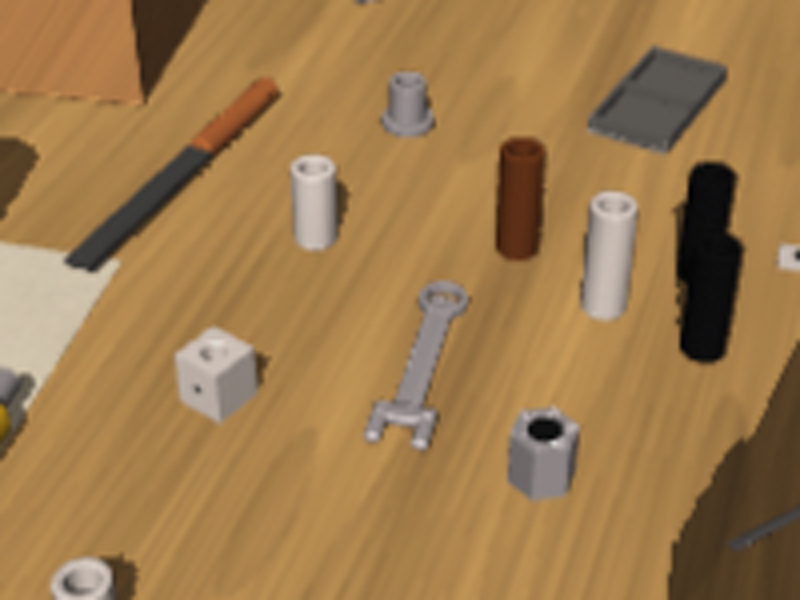

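In the enlarged crops, the top-face centres (crop px) are as follows.

| Part | Top view | Side view |
|---|---|---|
| short | tl (347,93) | sr (83,580) |
| block | tl (667,75) | sr (213,351) |
| hex | tl (655,434) | sr (545,430) |
| mid | tr (175,57) | sr (314,167) |
| bush | tr (463,91) | sr (407,81) |
| long | tr (162,428) | sr (613,205) |

Tray rim corners in the top crops:
- **tray3 (tl):** (48,324), (378,355), (362,472), (28,434)
- **tray2 (tr):** (518,333), (752,375), (737,492), (500,450)

The nut's corners point left and right in the image.

Run:
```python
from h import *
o={'tl':(60,110,'top0'),'tr':(260,110,'top0'),'sr':(140,130,'side0')}
def P(c,u,v): return (o[c][2],(o[c][0]+(u+.5)/4-.5,o[c][1]+(v+.5)/4-.5))
S={'short':('tl',347,93,'sr',83,580,.036),'block':('tl',667,75,'sr',213,351,.036),'hex':('tl',655,434,'sr',545,430,.036),
'mid':('tr',175,57,'sr',314,167,.058),'bush':('tr',463,91,'sr',407,81,.038),'long':('tr',162,428,'sr',613,205,.08)}
for k,s in S.items():
    a=P(*s[:3]);b=P(*s[3:6]); print(k,tri([a,b]).round(4),'top@z',at_z(*a,s[6]).round(4),'side@z',at_z(*b,s[6]).round(4))
for n,c,q in (('tray3','tl',[(48,324),(378,355),(362,472),(28,434)]),('tray2','tr',[(518,333),(752,375),(737,492),(500,450)])):
    w=np.array([at_z(*P(c,*p),.014) for p in q]); d=(w[0]+w[3]-w[1]-w[2])/2; e=(w[0]+w[1]-w[2]-w[3])/2
    print(n,w.mean(0).round(4),'len',np.linalg.norm(d),np.linalg.norm(e),'y-axis ang',np.degrees(np.arctan2(d[1],d[0])), 'x ang',np.degrees(np.arctan2(e[1],e[0])))
    print(w.round(3)[:,:2].tolist())
w=np.array([at_z(*P('tl',*p),.036) for p in [(652,40),(706,60),(690,109),(634,90)]])
for i in range(4):
    e=w[(i+1)%4]-w[i]; print('blk edge',np.linalg.norm(e).round(4),np.degrees(np.arctan2(e[1],e[0])))
print(w.mean(0))
w=[at_z(*P('tl',*p),.036) for p in [(621,436),(693,436)]]; e=w[0]-w[1]; print('hex',np.linalg.norm(e),np.degrees(np.arctan2(e[1],e[0])))
for n,c,u,v in(('brown','tr',245,290),('blk1','tr',120,561),('blk2','tr',264,531)): print(n,at_z(*P(c,u,v),.08))
from scipy.spatial.transform import Rotation as Ro
print(Ro.from_quat(monitor.get_obs()['tool_rot']).as_matrix().round(3))
# tray3 corners/edges in side view for height
big('side0',180,285,100,99,6,'st3')
```

```text
short [0.6465 0.2585 0.0319] top@z [0.6457 0.2574 0.036 ] side@z [0.6439 0.2615 0.036 ]
block [0.6575 0.0819 0.033 ] top@z [0.6565 0.0816 0.036 ] side@z [0.6558 0.0851 0.036 ]
hex [0.4588 0.0841 0.0325] top@z [0.4591 0.0838 0.036 ] side@z [0.4574 0.0877 0.036 ]
mid [ 0.6606 -0.0856  0.055 ] top@z [ 0.6602 -0.0853  0.058 ] side@z [ 0.6583 -0.0814  0.058 ]
bush [ 0.6494 -0.244   0.0342] top@z [ 0.648  -0.2431  0.038 ] side@z [ 0.6475 -0.2379  0.038 ]
long [ 0.4594 -0.0756  0.0767] top@z [ 0.459  -0.0754  0.08  ] side@z [ 0.4588 -0.0709  0.08  ]
tray3 [0.4804 0.3339 0.014 ] len 0.1847634557086353 0.06278685059438324 y-axis ang 84.48328862625247 x ang -5.404696916150414
[[0.52, 0.423], [0.504, 0.239], [0.439, 0.245], [0.459, 0.429]]
tray2 [ 0.476 -0.331  0.014] len 0.1272574750882629 0.06468458408732823 y-axis ang 80.06928294890857 x ang -10.68388634683556
[[0.519, -0.274], [0.497, -0.4], [0.433, -0.388], [0.455, -0.262]]
blk edge 0.032 -110.72794501125097
blk edge 0.029 163.45694746091513
blk edge 0.0327 71.00519468824697
blk edge 0.03 -17.938419849001477
[0.65672521 0.0796997  0.036     ]
hex 0.03822117508640162 90.39813179315598
brown [ 0.52984682 -0.11809337  0.08      ]
blk1 [ 0.39246524 -0.05409604  0.08      ]
blk2 [ 0.40785789 -0.12581911  0.08      ]
[[-0.001 -0.939  0.345]
 [-0.002  0.345  0.939]
 [-1.    -0.    -0.002]]
```

View pics/st3.png

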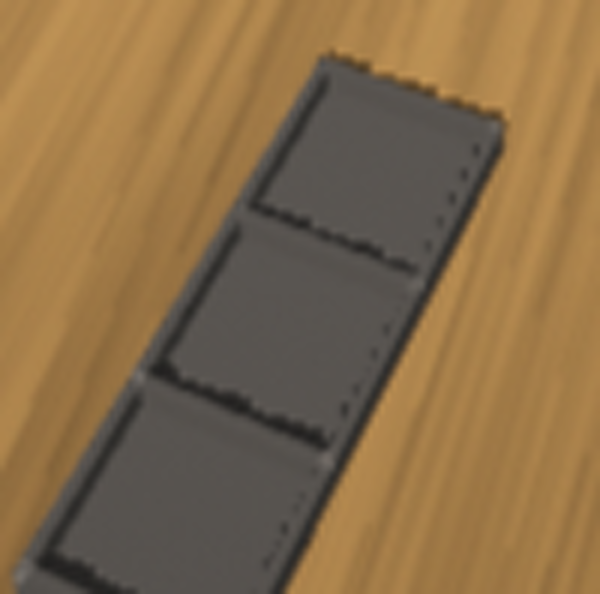

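All parts are located: the two views disagree by up to 5 mm in y, and the heights come out about 3 mm low, which is near the calibration tolerance. I'll move above the nut with the jaw along world x and check with the wrist camera.

Request:
carry_out --plan '[0.0147,-0.0328,-0.006,-0.076,1,0.0147,-0.0328,-0.006,-0.076,1,0.0147,-0.0328,-0.006,-0.076,1,0.0147,-0.0328,-0.006,-0.076,1,0.0147,-0.0328,-0.006,-0.076,1,0.0147,-0.0328,-0.006,-0.076,1,0.0147,-0.0328,-0.006,-0.076,1,0.0147,-0.0328,-0.006,-0.076,1,0.0147,-0.0328,-0.006,-0.076,1,0.0147,-0.0328,-0.006,-0.076,1,0.0147,-0.0328,-0.006,-0.076,1,0.0147,-0.0328,-0.006,-0.076,1,0.0147,-0.0328,-0.006,-0.076,1,0.0147,-0.0328,-0.006,-0.076,1,0.0147,-0.0328,-0.006,-0.076,1,0.0147,-0.0328,-0.006,-0.076,1,0,0,0,0,1,0,0,0,0,1,0,0,0,0,1]' --grip_force 25

```text
time_s: 2.05
tool_pos: [0.4586, 0.0867, 0.1226]
tool_rot: [-0.002, 0.707, 0.002, 0.707]
ft_force: [0.1, 0.3, 1.2]
opening: 0.0931
```

```bash
cat >> h.py <<'E'
from scipy.spatial.transform import Rotation as Ro
def st():
    s=monitor.get_obs(); M=Ro.from_quat(s['tool_rot']).as_matrix()
    print(round(s['time_s'],2),s['tool_pos'].round(4),'jaw',np.degrees(np.arctan2(M[1,2],M[0,2])).round(1),'F',s['ft_force'].round(1),'op',round(s['opening'],4),'j7',s['joints'][6].round(2))
E
python3 - <<'E'
from h import *
st(); shot('wrist','w1'); K,R,t=cal('w1'); print(-R.T@t)
for z in(0,.036): print(proj('w1',[.4588,.0845,z]))
a=cv2.imread('pics/w1.png'); cv2.imwrite('pics/w1b.png',cv2.resize(a,(800,600),interpolation=cv2.INTER_CUBIC))
E
```

```text
2.05 [0.4586 0.0867 0.1226] jaw 0.3 F [0.1 0.3 1.2] op 0.0931 j7 0.02
[0.4580152  0.16252873 0.28816562]
[259.25983904 183.83736254]
[259.30109296 194.23711494]
```

View pics/w1b.png

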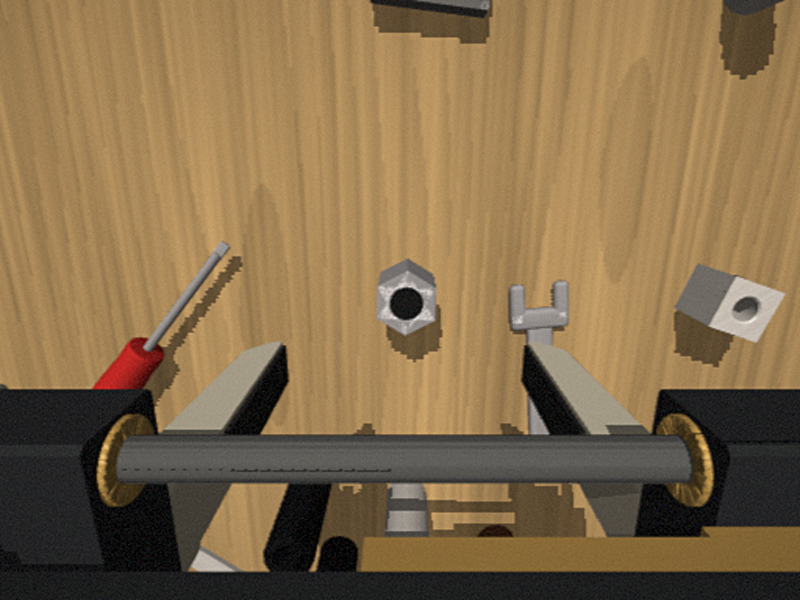

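The wrist view shows the nut's bore at (407,303) against a predicted (405,304), with flats facing ±x, so the two-view positions hold. I'll grasp it and lift.

Request:
carry_out --plan '[0,-0.0005,-0.036,0,1,0,0,-0.036,0,1,0,0,-0.025,0,1,0,0,-0.0115,0,1,0,0,0,0,1,0,0,0,0,0.2,0,0,0,0,0.2,0,0,0,0,0.2,0,0,0,0,0.2,0,0,0,0,0.2,0,0,0,0,0.2,0,0,0,0,0.2,0,0,0,0,0.2,0,0,0.01,0,0.2,0,0,0.03,0,0.2,0,0,0.036,0,0.2,0,0,0.03,0,0.2,0,0,0,0,0.2]' --grip_force 25

```text
time_s: 3.9
tool_pos: [0.4616, 0.0852, 0.1238]
tool_rot: [-0.0, 0.704, 0.002, 0.71]
ft_force: [0.6, -0.5, -3.0]
opening: 0.0341
```

Request:
carry_out --plan '[0.003,0.0244,0,-0.01,0.2,0.003,0.0344,0,-0.01,0.2,0.003,0.0344,0,-0.01,0.2,0.003,0.0344,0,-0.01,0.2,0.003,0.0344,0,-0.01,0.2,0.003,0.0344,0,-0.01,0.2,0.003,0.0344,0,-0.01,0.2,0.003,0.0344,0,-0.01,0.2,0.003,0.0244,0,-0.01,0.2,0,0.02,0,0,0.2,0,0,0,0,0.2,0,0,0,0,0.2,0,0,0,0,0.2]'

```text
time_s: 5.2
tool_pos: [0.4863, 0.3919, 0.1196]
tool_rot: [0.031, 0.707, -0.032, 0.706]
ft_force: [0.6, 0.6, -1.2]
opening: 0.0337
```

Run:
```python
from h import *
st(); shot('wrist','w2'); shot('top','t2')
a=cv2.imread('pics/w2.png'); cv2.imwrite('pics/w2b.png',cv2.resize(a,(800,600),interpolation=cv2.INTER_CUBIC))
```

```text
5.2 [0.4863 0.3919 0.1196] jaw -5.1 F [ 0.6  0.6 -1.2] op 0.0337 j7 -0.53
```

View pics/w2b.png

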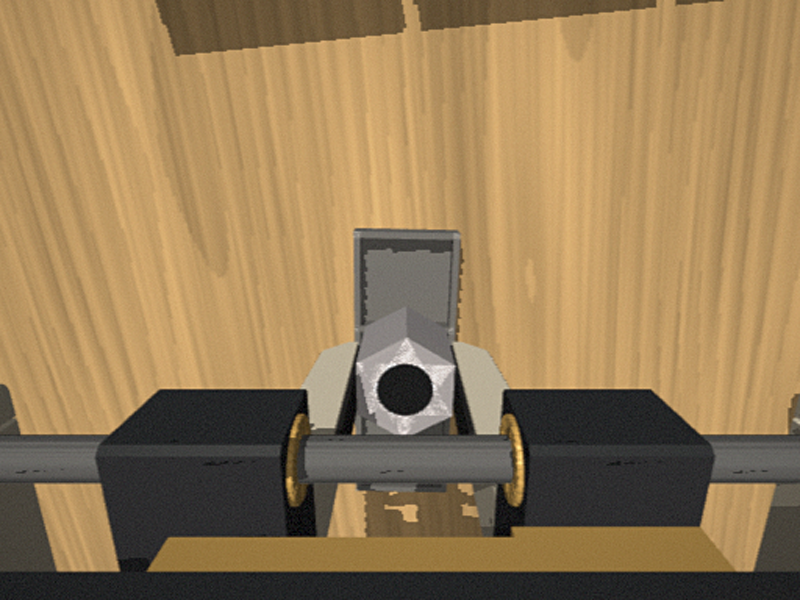

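The nut hangs upright. The tray's far rim corners are at (355,230) and (459,232), and one divider is near y≈340 behind the nut. I'll check the rim in world coordinates.

Run:
```python
from h import *
c=lambda u,v:((u+.5)*.64-.5,(v+.5)*.64-.5)
p=[at_z('w2',c(*q),.014) for q in((355,230),(459,232))]
print(p,'from top',(.520,.423),(.459,.429))
yd=np.array([np.cos(np.radians(84.5)),np.sin(np.radians(84.5))])
m=(p[0]+p[1])[:2]/2; print('end mid',m,'centre',m-.092*yd,'pockets',m-.032*yd,m-.152*yd)
print('divider mid at',at_z('w2',c(365,333),.014), at_z('w2',c(455,343),.014))
```

```text
[array([0.45989192, 0.43193165, 0.014     ]), array([0.5214525 , 0.42523904, 0.014     ])] from top (0.52, 0.423) (0.459, 0.429)
end mid [0.49067221 0.42858535] centre [0.4818544 0.3370089] pockets [0.48760514 0.39673267] [0.47610365 0.27728512]
divider mid at [0.45842798 0.36638872 0.014     ] [0.51492048 0.35450579 0.014     ]
```

Request:
carry_out --plan '[0.001,0.003,-0.03,0,0.2,0,0,-0.036,0,0.2,0,0,-0.02,0,0.2,0,0,-0.01,0,0.2,0,0,-0.005,0,0.2,0,0,0,0,0.2,0,0,0,0,0.2,0,0,0,0,0.6,0,0,0,0,0.6,0,0,0,0,0.6,0,0,0,0,0.6,0,0,0.01,0,0.6,0,0,0.03,0,0.6,0,0,0.04,0,0.6,0,0,0.04,0,0.6,0,0,0,0,0.6]'

```text
time_s: 6.9
tool_pos: [0.4912, 0.3995, 0.1463]
tool_rot: [0.034, 0.703, -0.028, 0.71]
ft_force: [-0.0, 0.4, 0.5]
opening: 0.0557
```

Run:
```python
from h import *
st()
```

```text
6.9 [0.4912 0.3995 0.1463] jaw -5.0 F [-0.   0.4  0.5] op 0.0557 j7 -0.54
```

Request:
carry_out --plan '[0.0265,-0.023,0,0,0.8,0.0265,-0.023,0,0,0.8,0.0265,-0.023,0,0,0.8,0.0265,-0.023,0,0,0.8,0.0265,-0.023,0,0,0.8,0.0265,-0.023,0,0,0.8,0,0,-0.02,0,0.8,0,0,-0.036,0,0.8,0,0,-0.036,0,0.8,0,0,-0.022,0,0.8,0,0,-0.0105,0,0.8,0,0,0,0,0.8,0,0,0,0,0.8,0,0,0,0,0.2,0,0,0,0,0.2,0,0,0,0,0.2,0,0,0,0,0.2,0,0,0,0,0.2,0,0,0,0,0.2,0,0,0,0,0.2]'

```text
time_s: 8.9
tool_pos: [0.6462, 0.2595, 0.0147]
tool_rot: [0.031, 0.706, -0.031, 0.706]
ft_force: [-0.5, 0.8, 0.3]
opening: 0.0293
```

Run:
```python
from h import *
st()
```

```text
8.9 [0.6462 0.2595 0.0147] jaw -5.0 F [-0.5  0.8  0.3] op 0.0293 j7 -0.23
```

Request:
carry_out --plan '[0,0,0.01,0,0.2,0,0,0.036,0,0.2,0,0,0.04,0,0.2,0,-0.01,0.03,0,0.2,-0.01,-0.0344,0,-0.005,0.2,-0.01,-0.0344,0,-0.005,0.2,-0.01,-0.0344,0,-0.005,0.2,-0.01,-0.0344,0,-0.005,0.2,-0.01,-0.0344,0,-0.005,0.2,-0.01,-0.0344,0,-0.005,0.2,-0.01,-0.0344,0,-0.005,0.2,-0.01,-0.0344,0,-0.005,0.2,-0.01,-0.0344,0,-0.005,0.2,-0.01,-0.0344,0,-0.005,0.2,-0.01,-0.0344,0,-0.005,0.2,-0.01,-0.0344,0,-0.005,0.2,-0.01,-0.0344,0,-0.005,0.2,-0.01,-0.0344,0,-0.005,0.2,-0.01,-0.0344,0,-0.005,0.2,-0.01,-0.0344,0,-0.005,0.2]'

```text
time_s: 10.9
tool_pos: [0.4857, -0.3024, 0.1314]
tool_rot: [0.059, 0.704, -0.059, 0.705]
ft_force: [1.3, 0.7, -0.9]
opening: 0.0294
```

Request:
carry_out --plan '[-0.01,-0.035,0,-0.005,0.2,-0.005,-0.0246,0,-0.005,0.2,0,0,0,0,0.2,0,0,0,0,0.2,0,0,0,0,0.2]'

```text
time_s: 11.4
tool_pos: [0.472, -0.3585, 0.1307]
tool_rot: [0.062, 0.704, -0.061, 0.705]
ft_force: [1.6, 0.3, -1.1]
opening: 0.0292
```

Run:
```python
from h import *
st(); shot('wrist','w3')
a=cv2.imread('pics/w3.png'); cv2.imwrite('pics/w3b.png',cv2.resize(a,(800,600),interpolation=cv2.INTER_CUBIC))
```

```text
11.4 [ 0.472  -0.3585  0.1307] jaw -10.0 F [ 1.6  0.3 -1.1] op 0.0292 j7 0.68
```

View pics/w3b.png

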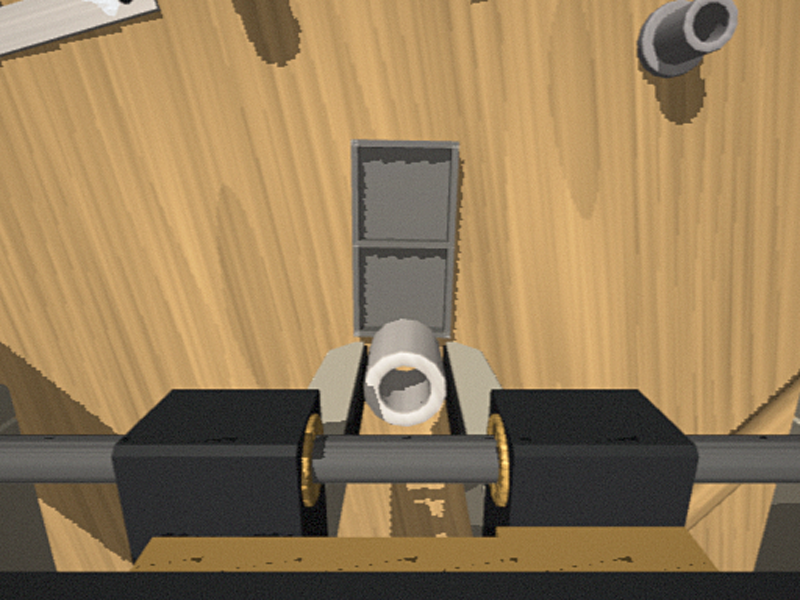

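The short spacer hangs upright. Tray2's rim corners are at (353,142), (458,143), (453,338) and (355,335), and the bush is at top right.

Run:
```python
from h import *
c=lambda u,v:((u+.5)*.64-.5,(v+.5)*.64-.5)
p=np.array([at_z('w3',c(*q),.014) for q in((353,142),(458,143),(453,338),(355,335))])[:,:2]
print(p.round(4)); m=p.mean(0); d=(p[0]+p[1]-p[2]-p[3])/2; yd=d/np.linalg.norm(d)
print('len',np.linalg.norm(d),'ang',np.degrees(np.arctan2(*yd[::-1])),m,m+.03*yd,m-.03*yd)
print('bush',at_z('w3',c(711,25),.038))
```

```text
[[ 0.4572 -0.2663]
 [ 0.518  -0.2776]
 [ 0.4973 -0.3987]
 [ 0.4338 -0.3853]]
len 0.12201277189914796 ang 79.59493343990988 [ 0.4765808  -0.33198275] [ 0.48199899 -0.30247608] [ 0.47116262 -0.36148941]
bush [ 0.64911938 -0.2441698   0.038     ]
```

Request:
carry_out --plan '[0,-0.001,-0.03,0,0.2,0,0,-0.036,0,0.2,0,0,-0.026,0,0.2,0,0,-0.014,0,0.2,0,0,-0.005,0,0.2,0,0,0,0,0.2,0,0,0,0,0.2,0,0,0,0,0.6,0,0,0,0,0.6,0,0,0,0,0.6,0,0,0,0,0.6,0,0,0.01,0,0.6,0,0,0.03,0,0.6,0,0,0.04,0,0.6,0,0,0.04,0,0.6,0,0,0,0,0.8]'

```text
time_s: 13.05
tool_pos: [0.474, -0.3647, 0.1463]
tool_rot: [0.06, 0.7, -0.065, 0.708]
ft_force: [-0.5, 1.1, 1.0]
opening: 0.0603
```

Request:
carry_out --plan '[0.0295,0.0196,0,0,0.8,0.0295,0.0196,0,0,0.8,0.0295,0.0196,0,0,0.8,0.0295,0.0196,0,0,0.8,0.0295,0.0196,0,0,0.8,0.0295,0.0196,0,0,0.8,0,0,-0.02,0,0.8,0,0,-0.036,0,0.8,0,0,-0.036,0,0.8,0,0,-0.022,0,0.8,0,0,-0.0105,0,0.8,0,0,0,0,0.8,0,0,0,0,0.8,0,0,0,0,0.2,0,0,0,0,0.2,0,0,0,0,0.2,0,0,0,0,0.2,0,0,0,0,0.2,0,0,0,0,0.2,0,0,0,0,0.2]'

```text
time_s: 15.05
tool_pos: [0.6483, -0.244, 0.0152]
tool_rot: [0.062, 0.704, -0.062, 0.704]
ft_force: [-0.2, 0.3, 0.6]
opening: 0.0279
```

Run:
```python
from h import *
st()
```

```text
15.05 [ 0.6483 -0.244   0.0152] jaw -10.1 F [-0.2  0.3  0.6] op 0.0279 j7 0.41
```

Request:
carry_out --plan '[0,0,0.01,0,0.2,0,0,0.036,0,0.2,0,0,0.04,0,0.2,-0.01,0.0205,0.03,0,0.2,-0.011,0.034,0,0.005,0.2,-0.011,0.034,0,0.005,0.2,-0.011,0.034,0,0.005,0.2,-0.011,0.034,0,0.005,0.2,-0.011,0.034,0,0.005,0.2,-0.011,0.034,0,0.005,0.2,-0.011,0.034,0,0.005,0.2,-0.011,0.034,0,0.005,0.2,-0.011,0.034,0,0.005,0.2,-0.011,0.034,0,0.005,0.2,-0.011,0.034,0,0.005,0.2,-0.011,0.034,0,0.005,0.2,-0.011,0.034,0,0.005,0.2,-0.011,0.034,0,0.005,0.2,-0.009,0.024,0,0.005,0.2,0,0,0,0,0.2]'

```text
time_s: 17.05
tool_pos: [0.4725, 0.282, 0.1312]
tool_rot: [0.034, 0.707, -0.032, 0.706]
ft_force: [-0.0, 0.2, -1.1]
opening: 0.0281
```

Request:
carry_out --plan '[0,0,0,0,0.2,0,0,0,0,0.2,0,0,0,0,0.2]'

```text
time_s: 17.35
tool_pos: [0.4759, 0.2747, 0.1314]
tool_rot: [0.037, 0.706, -0.037, 0.706]
ft_force: [-0.3, -0.8, -1.3]
opening: 0.0281
```

Run:
```python
from h import *
st()
```

```text
17.35 [0.4759 0.2747 0.1314] jaw -6.0 F [-0.3 -0.8 -1.3] op 0.0281 j7 -0.38
```

Request:
carry_out --plan '[0,0,-0.03,0,0.2,0,0,-0.036,0,0.2,0,0,-0.026,0,0.2,0,0,-0.014,0,0.2,0,0,-0.0055,0,0.2,0,0,0,0,0.2,0,0,0,0,0.2,0,0,0,0,0.6,0,0,0,0,0.6,0,0,0,0,0.6,0,0,0,0,0.6,0,0,0.01,0,0.6,0,0,0.03,0,0.6,0,0,0.04,0,0.6,0,0,0.04,0,0.6,0,0,0,0,0.8]'

```text
time_s: 18.95
tool_pos: [0.479, 0.278, 0.1457]
tool_rot: [0.039, 0.703, -0.034, 0.71]
ft_force: [-0.2, 0.5, -0.1]
opening: 0.0601
```

Request:
carry_out --plan '[0.0259,-0.0278,0,-0.03,0.9,0.0259,-0.0278,0,-0.03,0.9,0.0259,-0.0278,0,-0.03,0.9,0.0259,-0.0278,0,-0.03,0.9,0.0259,-0.0278,0,-0.03,0.9,0.0259,-0.0278,0,-0.03,0.9,0.0259,-0.0278,-0.02,-0.03,0.9,0,0,-0.036,0,0.9,0,0,-0.036,0,0.9,0,0,-0.022,0,0.9,0,0,-0.0105,0,0.9,0,0,0,0,0.9,0,0,0,0,0.9,0,0,0,0,0.2,0,0,0,0,0.2,0,0,0,0,0.2,0,0,0,0,0.2,0,0,0,0,0.2,0,0,0,0,0.2,0,0,0,0,0.2]'

```text
time_s: 20.95
tool_pos: [0.6565, 0.082, 0.0151]
tool_rot: [0.11, 0.699, -0.11, 0.699]
ft_force: [-0.2, -0.5, 0.4]
opening: 0.0323
```

Run:
```python
from h import *
st()
```

```text
20.95 [0.6565 0.082  0.0151] jaw -17.9 F [-0.2 -0.5  0.4] op 0.0323 j7 -0.13
```

Request:
carry_out --plan '[0,0,0.01,0,0.2,0,0,0.036,0,0.2,0,0,0.04,0,0.2,-0.0075,-0.016,0.03,0,0.2,-0.0146,-0.032,0,0.011,0.2,-0.0146,-0.032,0,0.011,0.2,-0.0146,-0.032,0,0.011,0.2,-0.0146,-0.032,0,0.011,0.2,-0.0146,-0.032,0,0.011,0.2,-0.0146,-0.032,0,0.011,0.2,-0.0146,-0.032,0,0.011,0.2,-0.0146,-0.032,0,0.011,0.2,-0.0146,-0.032,0,0.011,0.2,-0.0146,-0.032,0,0.011,0.2,-0.0146,-0.032,0,0.011,0.2,-0.0069,-0.016,0,0.011,0.2,0,0,0,0,0.2,0,0,0,0,0.2,0,0,0,0,0.2,0,0,0,0,0.2]'

```text
time_s: 22.95
tool_pos: [0.4825, -0.3, 0.1311]
tool_rot: [0.063, 0.704, -0.062, 0.704]
ft_force: [-0.1, -1.2, -1.2]
opening: 0.0319
```

Run:
```python
from h import *
st()
```

```text
22.95 [ 0.4825 -0.3     0.1311] jaw -10.1 F [-0.1 -1.2 -1.2] op 0.0319 j7 0.6
```

Request:
carry_out --plan '[0,-0.001,-0.03,0,0.2,0,0,-0.036,0,0.2,0,0,-0.026,0,0.2,0,0,-0.014,0,0.2,0,0,-0.0055,0,0.2,0,0,0,0,0.2,0,0,0,0,0.2,0,0,0,0,0.6,0,0,0,0,0.6,0,0,0,0,0.6,0,0,0,0,0.6,0,0,0.01,0,0.6,0,0,0.03,0,0.6,0,0,0.04,0,0.6,0,0,0.04,0,0.6,0,0,0,0,0.8]'

```text
time_s: 24.55
tool_pos: [0.4845, -0.3058, 0.1459]
tool_rot: [0.062, 0.7, -0.066, 0.708]
ft_force: [0.9, -0.0, 0.8]
opening: 0.0603
```

Request:
carry_out --plan '[-0.0019,0.019,0,-0.109,0.8,-0.0019,0.019,0,-0.109,0.8,-0.0019,0.019,0,-0.109,0.8,-0.0019,0.019,0,-0.109,0.8,-0.0019,0.019,0,-0.109,0.8,-0.0019,0.019,0,-0.109,0.8,-0.0019,0.019,0,-0.109,0.8,-0.0019,0.019,0,-0.109,0.8,-0.0019,0.019,0,-0.109,0.8,-0.0019,0.019,0,-0.109,0.8,-0.0019,0.019,0,-0.109,0.8,-0.0016,0.0185,0,-0.109,0.8,0,0,0,0,0.8,0,0,0,0,0.8,0,0,0,0,0.8]'

```text
time_s: 26.05
tool_pos: [0.459, -0.0768, 0.1399]
tool_rot: [0.479, 0.52, -0.479, 0.521]
ft_force: [-0.1, -0.6, -0.1]
opening: 0.0745
```

Run:
```python
from h import *
st(); shot('wrist','w4'); shot('top','t4'); print(proj('w4',[.4594,-.0756,.08])/.64)
a=cv2.imread('pics/w4.png'); cv2.imwrite('pics/w4b.png',cv2.resize(a,(800,600),interpolation=cv2.INTER_CUBIC))
```

```text
26.05 [ 0.459  -0.0768  0.1399] jaw -85.3 F [-0.1 -0.6 -0.1] op 0.0745 j7 -0.77
[401.664686   313.63830935]
```

View pics/w4b.png

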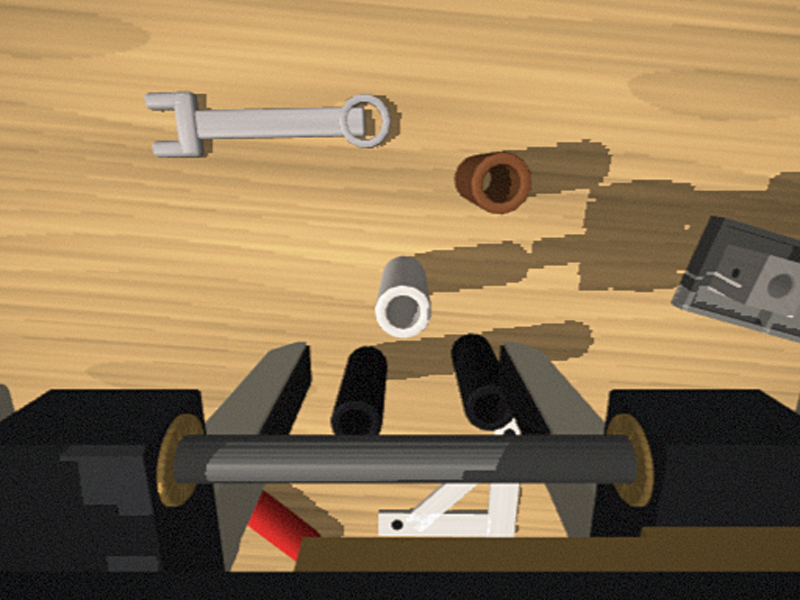

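The long spacer's ring is at (403,311), against a predicted (402,314). The fingers will pass clear of the black look-alikes, and the block is visible sitting in tray2.

Request:
carry_out --plan '[0.001,0,-0.03,0,0.8,0,0,-0.03,0,0.8,0,0,-0.02,0,0.8,0,0,-0.009,0,0.8,0,0,0,0,0.8,0,0,0,0,0.2,0,0,0,0,0.2,0,0,0,0,0.2,0,0,0,0,0.2,0,0,0,0,0.2,0,0,0,0,0.2,0,0,0,0,0.2,0,0,0.01,0,0.2,0,0,0.03,0,0.2,0,0,0.04,0,0.2,0,0,0.04,0,0.2,0,0,0,0,0.2,0,0,0,0,0.2]'

```text
time_s: 27.95
tool_pos: [0.46, -0.0752, 0.1714]
tool_rot: [0.479, 0.52, -0.478, 0.521]
ft_force: [-0.7, 0.7, -2.1]
opening: 0.03
```

Run:
```python
from h import *
st(); print(monitor.get_obs()['joints'].round(2))
```

```text
27.95 [ 0.46   -0.0752  0.1714] jaw -85.2 F [-0.7  0.7 -2.1] op 0.03 j7 -0.81
[-0.45  0.51  0.83  2.01 -0.51  0.83 -0.81]
```

Request:
carry_out --plan '[0.0005,0.011,0,0.06,0.2,0.0017,0.033,0,0.11,0.2,0.0017,0.034,0,0.11,0.2,0.0017,0.034,0,0.11,0.2,0.0017,0.034,0,0.11,0.2,0.0017,0.034,0,0.11,0.2,0.0017,0.034,0,0.11,0.2,0.0017,0.034,0,0.11,0.2,0.0017,0.034,0,0.11,0.2,0.0017,0.034,0,0.11,0.2,0.0017,0.034,0,0.11,0.2,0.0017,0.034,0,0.11,0.2,0.0017,0.034,0,0.11,0.2,0.0005,0.013,0,0.02,0.2,0,0,0,0,0.2,0,0,0,0,0.2,0,0,0,0,0.2,0,0,0,0,0.2]'

```text
time_s: 29.75
tool_pos: [0.4818, 0.3534, 0.1708]
tool_rot: [0.032, 0.706, -0.033, 0.706]
ft_force: [0.7, -0.6, -1.2]
opening: 0.0301
```

Run:
```python
from h import *
st(); shot('wrist','w5')
a=cv2.imread('pics/w5.png'); cv2.imwrite('pics/w5b.png',cv2.resize(a,(800,600),interpolation=cv2.INTER_CUBIC))
```

```text
29.75 [0.4818 0.3534 0.1708] jaw -5.2 F [ 0.7 -0.6 -1.2] op 0.0301 j7 -0.49
```

View pics/w5b.png

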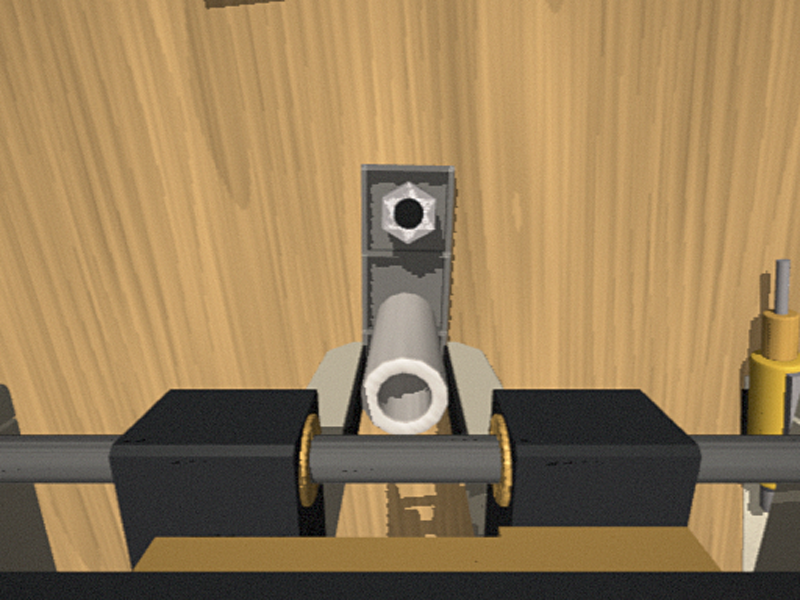

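The nut sits centred in the far pocket at (409,212). My sum put the arm 20 mm too far in y, so I'll correct that and lower the tube.

Request:
carry_out --plan '[-0.0005,-0.02,0,0,0.2,0,0,0,0,0.2,0,0,0,0,0.2,0,0,-0.03,0,0.2,0,0,-0.036,0,0.2,0,0,-0.02,0,0.2,0,0,0,0,0.2,0,0,0,0,0.2]'

```text
time_s: 30.6
tool_pos: [0.4813, 0.3363, 0.085]
tool_rot: [0.031, 0.706, -0.031, 0.707]
ft_force: [0.9, 0.7, 0.7]
opening: 0.0301
```

Run:
```python
from h import *
st()
```

```text
30.6 [0.4813 0.3363 0.085 ] jaw -5.0 F [0.9 0.7 0.7] op 0.0301 j7 -0.41
```

Now lower by about 29 mm, release and rise well clear.

Request:
carry_out --plan '[0,0,-0.015,0,0.2,0,0,-0.01,0,0.2,0,0,-0.004,0,0.2,0,0,-0.0005,0,0.2,0,0,0,0,0.2,0,0,0,0,0.2,0,0,0,0,0.6,0,0,0,0,0.6,0,0,0,0,0.6,0,0,0,0,0.6,0,0,0.01,0,0.6,0,0,0.03,0,0.6,0,0,0.04,0,0.6,0,0,0.04,0,0.6,0,-0.04,0.03,0,0.8,0,-0.04,0,0,0.8,0,-0.04,0,0,0.8,0,-0.04,0,0,0.8,0,-0.04,0,0,0.8,0,0,0,0,0.8]'

```text
time_s: 32.6
tool_pos: [0.4811, 0.1281, 0.2066]
tool_rot: [0.034, 0.706, -0.036, 0.707]
ft_force: [0.9, 0.1, -0.5]
opening: 0.0744
```

Run:
```python
from h import *
st(); shot('top','t6'); shot('side','s6'); shot('wrist','w6')
a=cv2.imread('pics/t6.png')[100:270,40:500]; b=cv2.imread('pics/s6.png')[130:384,140:400]
a=cv2.resize(a,None,fx=1.7,fy=1.7,interpolation=cv2.INTER_CUBIC); b=cv2.resize(b,None,fx=1.15,fy=1.15,interpolation=cv2.INTER_CUBIC)
o=np.zeros((a.shape[0]+b.shape[0],a.shape[1],3),np.uint8); o[:a.shape[0]]=a; o[a.shape[0]:,:b.shape[1]]=b
c=cv2.resize(cv2.imread('pics/w6.png'),(390,292)); o[a.shape[0]:,390:390+390]=c[:b.shape[0]]
cv2.imwrite('pics/fin.png',o); print(o.shape)
```

```text
32.6 [0.4811 0.1281 0.2066] jaw -5.7 F [ 0.9  0.1 -0.5] op 0.0744 j7 -0.15
(581, 782, 3)
```

View pics/fin.png

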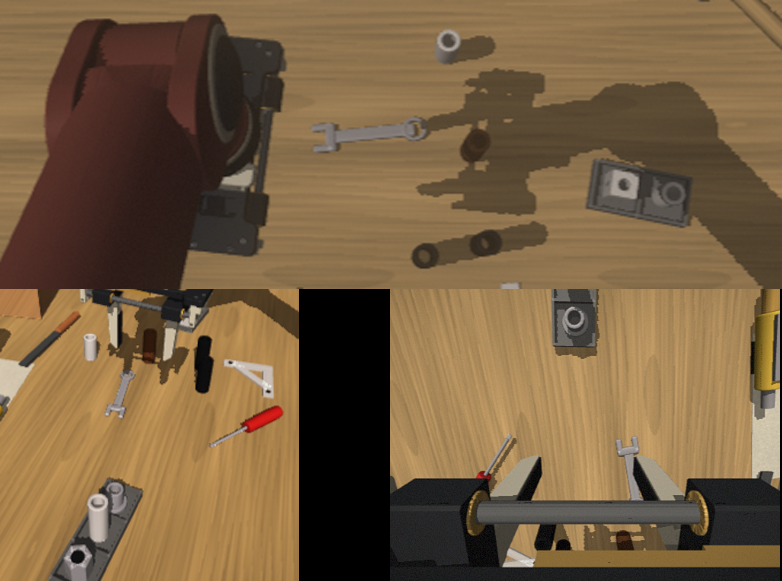

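All five parts stand in their trays. In the side view the bush is at (117,488), the long spacer at (98,503) and the nut at (76,557). In the top view the block is at (625,184) and the short spacer at (673,193), with the mid spacer at (449,41). I'll check these in tray frames.

Run:
```python
from h import *
tp=lambda u,v:(40+u/1.7,100+v/1.7); sd=lambda u,v:(140+u/1.15,130+(v-289)/1.15)
def fr(p,o,a):
    a=np.radians(a-90); d=p[:2]-np.array(o); return np.round([d[0]*np.cos(a)+d[1]*np.sin(a),-d[0]*np.sin(a)+d[1]*np.cos(a)],4)
for n,p in(('block',at_z('t6',tp(625,184),.04)),('short',at_z('t6',tp(673,193),.04))): print(n,fr(p,(.4763,-.3315),79.8))
for n,p in(('bush',at_z('s6',sd(117,483),.042)),('long',at_z('s6',sd(98,499),.084)),('hex',at_z('s6',sd(77,556),.04))): print(n,fr(p,(.4813,.3355),84.5))
print('mid',at_z('t6',tp(449,41),.058),'start .6602 -.0853')
print('hex w5',fr(at_z('w5',(409*.64,212*.64),.04),(.4813,.3355),84.5)); st()
order.hand_in()
```

```text
block [0.0011 0.0276]
short [ 0.0008 -0.0318]
bush [-0.0009 -0.066 ]
long [-0.0008 -0.001 ]
hex [-0.0001  0.0645]
mid [ 0.65970608 -0.08685839  0.058     ] start .6602 -.0853
hex w5 [0.0013 0.0634]
32.75 [0.481  0.1361 0.2057] jaw -5.0 F [ 0.5 -0.3 -0.5] op 0.0743 j7 -0.15
the job is handed in; nothing more can be done
```

I made up both kits and handed the job in at 32.75 s of the 128 s allowed. No verdict is reported. Tray3 holds the nut (+y end), the long spacer (middle) and the bush (−y end). Tray2 holds the block (+y) and the short spacer (−y).

My last picture checks, with positions in the tray frames:

| Part | Tray | Across centre line (mm) | Along row (mm) |
|---|---|---|---|
| nut | tray3 | 0 to 1 | +64 |
| long spacer | tray3 | −1 | −1 |
| bush | tray3 | −1 | −66 |
| block | tray2 | +1 | +28 |
| short spacer | tray2 | +1 | −32 |

- **Standing and seating:** Every part looks upright in its pocket in the final pictures. I judged floor contact from those pictures and the part heights, not by measuring z separately.
- **Mid spacer:** It reads within about 2 mm of where it started, and the gripper ended open and clear of everything.
- **Disagreements:** The top and side cameras differed by up to about 5 mm in y, and triangulated heights came out 3–4 mm low. Wrist-camera views agreed with the positions I used to within about 2 mm.
- **Slip:** I once moved the long spacer 20 mm too far along the tray and corrected it before lowering.

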